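Set the hinge pin of a printed finger on the hand press

ROBOT

A 6-joint arm with a two-finger parallel gripper is mounted at the origin on the work surface. World frame = base frame: x ahead of the robot, y to its left, z up, the work surface at z = 0. Lengths are in m, angles in rad, forces in N, time in s.
With the tool pointing down it reaches from about 0.35 to 0.85 m from the base axis. Payload 8.1 kg.
Tool frame: the origin (TCP) lies between the finger pads; the fingertips stand 11 mm ahead of it and the grasp point (between the pads) lies 8 mm behind it (tips_ahead is the z of the fingertips in the tool frame, in m); z points along the fingers, y is the line along which they close (so a half turn about z gives the same grasp; the last joint's range is limited). The gripper opens to 93 mm and grips with 3 to 60 N. Pads are 15 mm wide; open, the fingers measure 128 mm over their backs; the gripper's body (75 mm by 188 mm) begins 65 mm behind the grasp point.
Start: joints at [1.039, 0.13, 1.488, -0, 1.523, -0.085], TCP at [0.259, 0.541, 0.23] pointing down, gripper open.
Joint ranges: [-2.96, 2.96], [-0.89, 2.26], [0.02, 2.5], [-1.34, 4.48], [0, 2.73], [-2.66, 2.66]. Speed limits (rad/s): [2.39, 2.39, 2.79, 3.14, 3.14, 3.14].

INTERFACE

Orientations are given as a rotation vector (axis times angle).
In Python, from plant import read_state, read_camera, close_job, tips_ahead gives the robot as it stands. The module is installed in compiled form; this text tells all that it offers.
- The arm moves only by the tool move_arm, never from a script. Its argument "plan" is a list of rows, each a list of 7 numbers: the turn, a rotation vector about the tool's x, y, z in units of 6 degrees (1.0 is 6 degrees), then the shift along the tool's x, y, z in units of 25 mm (1.0 is 25 mm), then the finger opening in mm, from 0 to 93. A call has exactly 10 rows; each row shifts and turns the commanded pose from where the row before left it, along the tool's axes as they then stand; what a row does not reach is not made up. A row lasts 1/10 s, in which the tool goes at most 50 mm and 8.59 degrees, less where a joint would pass 70% of its speed; a pose out of reach is approached as far as the arm can. A call is refused whole if a number of a shift passes 1 or a number of a turn 1, either way. A call with a gripper value outside its range is refused whole. The fingers move at their own pace and stop on an object; "force" is the grip in N (left out, the last holds). Time passes only in rows, so rows that do not move let the fingers close, or fill a call up. It gives the time, the measured TCP pose, the force, the opening and the grip force at its end, in the units of the state.
- read_state(): the state, without advancing time (a new reading comes with each control period).
- read_camera(name): name is "scene" or "top" or "wrist"; returns a dict with "frame" (480x640x3 uint8, red, green, blue), "z_map" (480x640 float32, m along the optical axis (not along the pixel's ray), 0 where there is no reading), "fx", "fy", "cx", "cy" (pixels), "distortion" ([k1, k2, p1, p2, k3] as OpenCV has them; the pictures are not rectified), "rvec" (rotation vector, rad) and "tvec" (3), from world to camera coordinates, as OpenCV has them. Camera axes: x right, y down, z forward; pixel columns grow to the right and rows downward; lengths in m; the calibration is good to about 2 mm. A picture is of the moment at which its call begins.
- close_job(): hands the job in; it is judged then, once.
The state is a dict: "t": time; "q": joint angles; "dq": joint speeds; "joint_torque": joint torques, N m; "tool_pos": TCP position; "orientation": TCP orientation; "force": force on the tool from outside, world axes, zero at the start; "wrist_torque": the same for the moment, N m; "opening": finger opening in m; "gripper_force": force on a finger pad.
Only numpy, scipy, OpenCV 4.12 (cv2) and the standard library are available. Lean on these libraries where they do the work, as an engineer would, in place of code of your own. Each camera call takes 0.05 s, during which the arm holds its last target. There are 200 camera calls.

TASK

Set the hinge pin in the blue printed finger on the hand press. With the fingertips, push the black end plate of the loading slide in against its spring right to the rear stop, then let go so that the slide springs back a little way and catches on its stop pin with the finger under the ram; then press the black palm knob all the way down so that the pin goes in flush, and let the knob come up again. Lift nothing: the finger stays in its nest, and the pliers, screwdriver, pin box and spare fingertip are left where they lie.

Things in the scene. Friction and masses are not known exactly. Their poses are not given: they have to be found in the camera images.
- press: Blue C-frame hand press on a steel base 300 x 150 x 16 mm, fixed to the bench. Origin: on the bench, under the ram's axis. x: the way the slide is pushed in; y: left of that; z up. Base x = -170 to 130 mm; column x = 75 to 120 mm, 166 mm high; head 50 mm wide, x = -30 mm to the column, 110 to 165 mm high, with a collar to 175 mm.
- slide (a joint): Travel (m) of the aluminium loading slide along the press's +x: 0 sprung fully out (start), 0.045 latched on the stop pin, knuckle under the ram, 0.070 at the rear stop. Spring pushes it out, 5.5 N at 0, 8 to 9 N at 0.070; damped; the catch adds up to 3 N. The pin drops in once past 0.046; then the slide, released, stops at 0.045. Released earlier, it returns to 0.
- push_face (a point): Centre of the outer face of the slide's upright black end plate (64 mm wide, 8 mm thick, from 24 to 80 mm above the bench): push here along the press's +x. 52 mm above the bench; moves with the slide; at slide = 0 it is at x = -180 mm in the press's frame. Axes as the press's.
- ram (a joint): Downward travel (m) of the ram: 0 up, where its spring (6.5 N, 10 N at the bottom) returns it. Its tip, 10 mm wide, is 72 mm above the bench when up, meets the pin's head on the way down and is stopped by the finger's top at 0.022; limit 0.024.
- ram_top (a point): Centre of the top of the black mushroom palm knob on the ram, 44 mm across; 216 mm above the bench when up, 194 mm when fully pressed; straight above the press's origin.
- finger: Loose blue printed finger, bent at the knuckle, 16 mm thick, lying on its side in the yellow printed nest on the slide (nest walls 10 mm high). Origin: underside of the knuckle, on the hinge pin's axis, 34 mm above the bench; its straight part runs 42 mm along its -x. It starts 45 mm before the ram's axis and rides with the slide.
- hinge_pin (a joint): Depth (m) of the steel hinge pin (6 mm thick) in the finger's knuckle, downward: 0 stands 8 mm proud of the finger's top, 0.008 flush. It starts 5 to 8 mm proud and takes about 4 N to drive, besides the ram's spring.
- pliers: Long-nose pliers with black grips, 145 mm long, 14 mm high, lying beside the press. Origin: at the rivet, on the bench.
- screwdriver: Small green screwdriver, 130 mm long, lying beside the press. Origin: about its middle, on the bench.
- pin_box: Clear open two-part box of spare pins, 75 by 55 by 30 mm, beside the press. Origin: centre of its underside.
- spare_tip: Loose blue printed fingertip, about 55 by 18 by 16 mm, beside the press. Origin: on its underside near the middle.
- stop_knob (a point): Centre of the red ball knob (20 mm) on the sprung stop pin, at x = -55, y = -90 mm in the press's frame, 29 mm above the bench. The pin lies along y; its housing spans y = -49 to -73 mm, 44 mm high. Only for unlatching the slide: not needed here.
Things that resemble listed ones, but are neither listed nor needed, are in the scene too. There is more than one size of the finger; the job needs the larger.

How it is judged:
By the outcome, as a careful person would: the job done as asked, in the order asked, and still so for the second after the job is handed in, with the robot touching nothing.
It also fails if it takes over 45 s, if anything falls off the work surface, if the arm or the gripper's body presses on something with over 40 N, if the wrist force passes 120 N, or if a joint passes its speed limit or range.

## Working session

There is one attempt and no reset: what is moved stays moved. The work goes in short steps, Python scripts to look and compute and a tool call to move; the robot and the scene stay as the last step left them, time stands still between calls to the robot, and variables do not carry over. Pictures are saved under pics/ and viewed, at most 10 in all, crops included, and the job is handed in when it is done.

Besides the shell and the picture viewer there is one more tool, called after "Request:" as name(argument=value, ...) on one line, values as JSON. move_arm: Moves the arm, as the interface text tells. Its arguments: {"type":"object","properties":{"plan":{"type":"array","items":{"type":"array","items":{"type":"number"}}},"force":{"type":"number"}},"required":["plan"]}

```bash
mkdir -p pics
python3 - <<'E'
from plant import *
import cv2,numpy as np
s=read_state();print(s, tips_ahead)
a=[]
for n in("scene","top"):
    c=read_camera(n);np.savez(n+".npz",**c);cv2.imwrite(f"pics/{n}0.png",c["frame"][:,:,::-1]);print(n,c["rvec"],c["tvec"],c["fx"],c["distortion"])
E
```

```text
{'t': 0.0, 'q': array([ 1.03859911e+00,  1.31147230e-01,  1.48927382e+00,  2.95876333e-05,
        1.52300494e+00, -8.53877359e-02]), 'dq': array([-0.00117063, -0.00271559, -0.00091484,  0.00025282, -0.00021281,
       -0.00149366]), 'joint_torque': array([ 1.10595120e-03, -5.59852982e+01, -4.91752768e+01,  7.69787771e-02,
        3.56623647e-02, -2.76552109e-04]), 'tool_pos': array([0.25893783, 0.54064049, 0.22859876]), 'orientation': array([-6.95895350e-01, -3.06294781e+00,  2.72897183e-03]), 'force': array([-0.57975663,  0.03332807,  0.39420501]), 'wrist_torque': array([-0.03603151,  0.02175924,  0.00774093]), 'gripper_force': 0.0, 'opening': 0.09325712013622023} 0.011
scene [ 0.60375624 -2.88746434  0.75207026] [0.52546789 0.26135514 0.97593341] 612.453741008827 [-0.08444898  0.          0.          0.          0.        ]
top [ 2.17282812 -2.04057959  0.21649691] [-0.00313224  0.59479432  0.90054826] 437.26269210185376 [-0.01335881  0.          0.          0.          0.        ]
```

View pics/scene0.png

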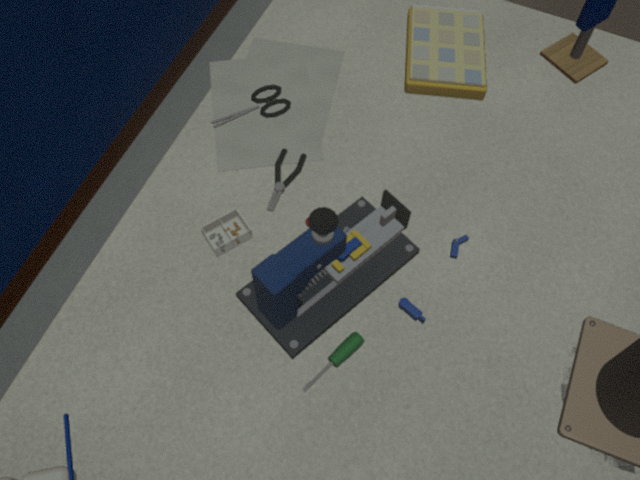

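View pics/top0.png

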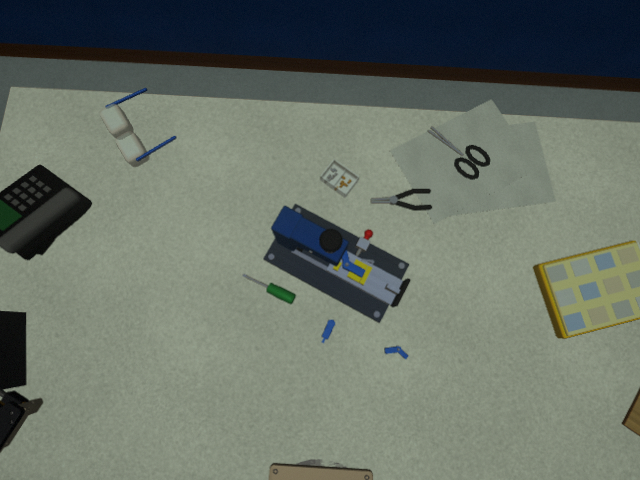

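The scene view shows the press centrally, with the knob at about (322,220) and the end plate at (396,209). In the top view the knob is at (331,240), the end plate at (401,292), the red ball at (368,234) and the base bolts at (296,211), (271,257), (404,266) and (377,314).

```bash
cat > h.py <<'E'
import numpy as np,cv2
from scipy.spatial.transform import Rotation as R
def cam(c):
    K=np.array([[c["fx"],0,c["cx"]],[0,c["fy"],c["cy"]],[0,0,1.]]);Rm=cv2.Rodrigues(np.array(c["rvec"],float))[0]
    return K,np.array(c["distortion"],float),Rm,np.array(c["tvec"],float)
def ray(c,uv,z):
    K,d,Rm,t=cam(c);p=cv2.undistortPoints(np.array(uv,float).reshape(-1,1,2),K,d)[:,0]
    D=np.c_[p,np.ones(len(p))]@Rm;o=-Rm.T@t
    return o+D*((z-o[2])/D[:,2])[:,None]
def cloud(c):
    K,d,Rm,t=cam(c);v,u=np.mgrid[:480,:640];p=cv2.undistortPoints(np.c_[u.ravel(),v.ravel()].astype(float).reshape(-1,1,2),K,d)[:,0]
    Z=c["z_map"].ravel()[:,None];W=(np.c_[p,np.ones(len(p))]*Z-t)@Rm;W[Z[:,0]==0]=np.nan
    return W.reshape(480,640,3)
E
python3 - <<'E'
from h import *
for n,bolts in(("top",[(296,211),(271,257),(404,266),(377,314)]),("scene",[(246,292),(294,344),(362,204),(410,250)])):
    c=dict(np.load(n+".npz"));W=cloud(c);f=c["frame"].astype(int)
    B=ray(c,bolts,.018);print(n,"bolts",B.round(4).tolist())
    a=(B[2:].mean(0)-B[:2].mean(0));print("yaw(-x dir)",np.arctan2(a[1],a[0]),"ctr",B.mean(0), np.linalg.norm(a))
    hsv=cv2.cvtColor(c["frame"],cv2.COLOR_RGB2HSV)
    bl=(f.max(2)<60)
    ok=np.isfinite(W[...,2])&(np.hypot(W[...,0]-B[:,0].mean(),W[...,1]-B[:,1].mean())<.2)
    k=ok&(W[...,2]>.205)&(W[...,2]<.235)
    ys,xs=np.nonzero(k);print("knob",len(xs),W[k].min(0),W[k].max(0),W[k].mean(0), xs.mean(),ys.mean())
    # end plate
    ax=a[:2]/np.linalg.norm(a[:2]);d=(W[...,:2]-B[:,:2].mean(0))
    s=d@ax;l=d@np.array([-ax[1],ax[0]])
    e=ok&(s>.135)&(W[...,2]>.03)&(W[...,2]<.09)&(abs(l)<.06)
    print("plate",e.sum(),s[e].min(),s[e].max(),l[e].min(),l[e].max(),W[e][:,2].max())
    r=(hsv[...,1]>150)&((hsv[...,0]<8)|(hsv[...,0]>172))&ok&(f[...,0]>80)
    ys,xs=np.nonzero(r);print("red",len(xs),ray(c,[(xs.mean(),ys.mean())],.032) if len(xs) else 0)
E
```

```text
top bolts [[0.6599, 0.0918, 0.018], [0.5478, 0.1408, 0.018], [0.5461, -0.1631, 0.018], [0.4346, -0.1055, 0.018]]
yaw(-x dir) -1.9960635798965944 ctr [ 0.54711219 -0.00898548  0.018     ] 0.2751054087411026
knob 430 [ 0.53395453 -0.0095752   0.20533501] [0.5768409  0.03192579 0.22010975] [0.55443745 0.01102919 0.21456033] 330.0953488372093 240.53023255813955
plate 365 0.13504216524193818 0.15781324181783776 -0.03460389732873484 0.02934337602874334 0.08357515439775808
red 52 [[ 0.6125763  -0.07643666  0.032     ]]
scene bolts [[0.6593, 0.0897, 0.018], [0.5458, 0.1415, 0.018], [0.5423, -0.1557, 0.018], [0.429, -0.1002, 0.018]]
yaw(-x dir) -2.0181698149805056 ctr [ 0.54408781 -0.00616976  0.018     ] 0.27014977910618887
knob 658 [ 0.53166052 -0.00919726  0.2053748 ] [0.57554783 0.03439474 0.21986502] [0.55219779 0.01459723 0.21499591] 323.17629179331306 220.080547112462
plate 774 0.1351665716008472 0.15963960835568744 -0.029799023385626552 0.03497811236493952 0.08314942850101381
red 6 [[ 0.61612272 -0.0723301   0.032     ]]
```

```bash
cat >> h.py <<'E'
O=np.array([.554,.0115,0]);yaw=1.137;P=R.from_euler('z',yaw)
def rel(s,tgt):  # press-frame target TCP -> needed tool-frame turn (6deg) & shift (25mm) after turn
    T=R.from_rotvec(s["orientation"])
    best=min((R.from_matrix(np.c_[sg*np.r_[1,0,0],[0,-sg,0],[0,0,-1.]]) for sg in(1,-1)),key=lambda g:(T.inv()*(P*g)).magnitude())
    G=P*best;w=O+P.apply(tgt)
    print("press pos mm",(P.inv().apply(s["tool_pos"]-O)*1e3).round(1),"world tgt",w.round(4))
    print("turn",((T.inv()*G).as_rotvec()/np.radians(6)).round(3),"shift after turn",(G.inv().apply(w-s["tool_pos"])/.025).round(2),"before turn",(T.inv().apply(w-s["tool_pos"])/.025).round(2))
    print("axes",G.as_matrix().round(3).tolist(),"F press",P.inv().apply(s["force"]).round(1))
E
python3 - <<'E'
from h import *
from plant import *
s=read_state();rel(s,[-.22,0,.23]);rel(s,[-.22,0,.055])
E
```

```text
press pos mm [356.2 490.1 228.7] world tgt [ 0.4615 -0.1881  0.23  ]
turn [-1.3000e-02  1.2000e-02  1.4876e+01] shift after turn [-23.05  19.6   -0.05] before turn [-1.990e+01 -2.279e+01 -2.000e-02]
axes [[0.42, 0.907, 0.0], [0.907, -0.42, 0.0], [0.0, 0.0, -1.0]] F press [ 0.1  0.6 -0.3]
press pos mm [356.2 490.1 228.7] world tgt [ 0.4615 -0.1881  0.055 ]
turn [-1.3000e-02  1.2000e-02  1.4876e+01] shift after turn [-23.05  19.6    6.95] before turn [-19.9  -22.78   6.98]
axes [[0.42, 0.907, 0.0], [0.907, -0.42, 0.0], [0.0, 0.0, -1.0]] F press [ 0.1  0.6 -0.3]
```

Request:
move_arm(plan=[[0,0,1,-1,-0.3,0,0],[0,0,1,-1,-0.3,0,0],[0,0,1,-1,-0.3,0,0],[0,0,1,-1,-0.3,0,0],[0,0,1,-1,0,0,0],[0,0,1,-1,0,0,0],[0,0,1,-1,0,0,0],[0,0,1,-1,0,0,0],[0,0,1,-1,0,0,0],[0,0,1,-1,0,0,0]], force=20)

```text
t: 1.1
tool_pos: [0.3875, 0.3257, 0.2291]
orientation: [-2.14, -2.3, 0.001]
force: [0.0, -0.2, -0.5]
opening: 0.0175
gripper_force: 0.0
```

Run:
```python
from h import *
from plant import *
s=read_state();print(s["t"],s["tool_pos"],s["opening"]);rel(s,[-.22,0,.23])
```

```text
1.1 [0.3875167  0.32568566 0.22909962] 0.017528797680961706
press pos mm [215.1 283.1 229.1] world tgt [ 0.4615 -0.1881  0.23  ]
turn [-0.006  0.007  4.832] shift after turn [-17.4   11.32  -0.04] before turn [-20.71   1.47  -0.03]
axes [[0.42, 0.907, 0.0], [0.907, -0.42, 0.0], [0.0, 0.0, -1.0]] F press [-0.2 -0.1 -0.5]
```

Request:
move_arm(plan=[[0,0,1,-1,0.3,0,0],[0,0,1,-1,0.4,0,0],[0,0,1,-1,0.5,0,0],[0,0,1,-1,0.6,0,0],[0,0,0.83,-1,0.7,0,0],[0,0,0,-1,0.7,0,0],[0,0,0,-1,0.7,0,0],[0,0,0,-1,0.7,0,0],[0,0,0,-1,0.7,0,0],[0,0,0,-1,0.7,0,0]])

```text
t: 2.1
tool_pos: [0.4593, 0.0422, 0.2293]
orientation: [-2.643, -1.698, 0.001]
force: [-0.0, -0.2, 0.1]
opening: 0.0006
gripper_force: 0.0
```

Run:
```python
from h import *
from plant import *
s=read_state();print(s["t"],s["tool_pos"],s["opening"]);rel(s,[-.22,0,.23])
```

```text
2.1 [0.45933945 0.04223568 0.22929655] 0.0006000612411006143
press pos mm [-11.9  98.8 229.3] world tgt [ 0.4615 -0.1881  0.23  ]
turn [-0.005  0.002  0.046] shift after turn [-8.32  3.95 -0.03] before turn [-8.34  3.91 -0.03]
axes [[0.42, 0.907, 0.0], [0.907, -0.42, 0.0], [0.0, 0.0, -1.0]] F press [-0.1 -0.1  0.1]
```

Request:
move_arm(plan=[[0,0,0.05,-1,0.4,0,0],[0,0,0,-1,0.4,0,0],[0,0,0,-1,0.4,0,0],[0,0,0,-1,0.5,0,0],[0,0,0,-1,0.5,0,0],[0,0,0,-1,0.5,0,0],[0,0,0,-1,0.5,0,0],[0,0,0,-1,0.5,0,0],[0,0,0,-0.4,0.2,0.5,0],[0,0,0,0,0,0.5,0]])

```text
t: 3.1
tool_pos: [0.4595, -0.189, 0.2035]
orientation: [-2.649, -1.688, 0.0]
force: [-0.6, 0.4, -0.8]
opening: 0.0005
gripper_force: 0.0
```

Run:
```python
from h import *
from plant import *
s=read_state();print(s["t"]);rel(s,[-.22,0,.058])
c=read_camera("wrist");cv2.imwrite("pics/w1.png",c["frame"][:,:,::-1]);np.savez("wrist.npz",**c)
W=cloud(c);L=P.inv().apply((W-O).reshape(-1,3)).reshape(W.shape)
e=(L[...,2]>.06)&(L[...,2]<.095)&(L[...,0]<-.15)&(L[...,0]>-.2)&(abs(L[...,1])<.06)
print(e.sum(),L[e].min(0),L[e].max(0))
```

```text
3.1
press pos mm [-221.6    1.4  203.5] world tgt [ 0.4615 -0.1881  0.058 ]
turn [-0.003  0.    -0.024] shift after turn [0.07 0.06 5.82] before turn [0.07 0.06 5.82]
axes [[0.42, 0.907, 0.0], [0.907, -0.42, 0.0], [0.0, 0.0, -1.0]] F press [ 0.1  0.7 -0.8]
1645 [-0.18170799 -0.03252365  0.06018412] [-0.15026498  0.03109092  0.0815042 ]
```

View pics/w1.png

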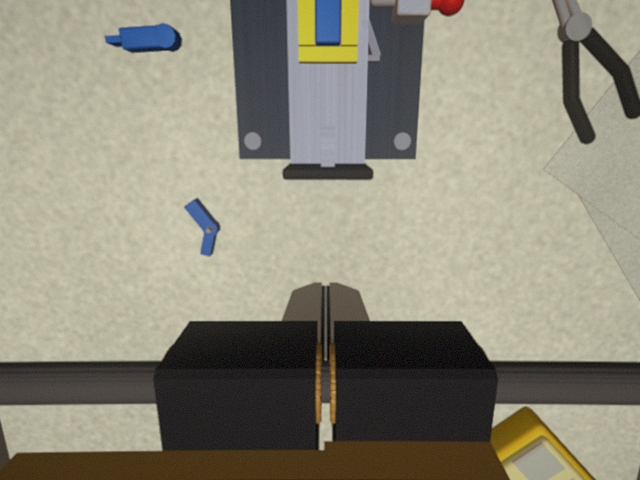

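The wrist view shows the plate at (328,172), square to and centred ahead of the closed fingertips at (325,290). I'll check how far the camera overhangs while descending.

Request:
move_arm(plan=[[0,0,0,0,0,0.8,0],[0,0,0,0,0,0.8,0],[0,0,0,0,0,0.8,0],[0,0,0,0,0,0.8,0],[0,0,0,0,0,0.8,0],[0,0,0,0,0,0.8,0],[0,0,0,0,0,0.6,0],[0,0,0,0,0,0.4,0],[0,0,0,0,0,0,0],[0,0,0,0,0,0,0]])

```text
t: 4.15
tool_pos: [0.4599, -0.1875, 0.0598]
orientation: [-2.647, -1.691, 0.0]
force: [1.0, -0.7, -0.1]
opening: 0.0007
gripper_force: 0.0
```

Run:
```python
from h import *
from plant import *
s=read_state();print(s["t"]);rel(s,[-.2,0,.058])
c=dict(np.load("wrist.npz"));K,d,Rm,t=cam(c);print("cam press",P.inv().apply(-Rm.T@t-O), "optical", P.inv().apply(Rm[2]))
```

```text
4.15
press pos mm [-220.1    1.8   59.8] world tgt [ 0.4699 -0.17    0.058 ]
turn [-0.002 -0.001  0.002] shift after turn [0.8  0.07 0.07] before turn [0.8  0.07 0.07]
axes [[0.42, 0.907, 0.0], [0.907, -0.42, 0.0], [0.0, 0.0, -1.0]] F press [-0.2 -1.2 -0.1]
cam press [-0.14751681  0.00118059  0.35772706] optical [-2.70585857e-01  8.76433168e-04 -9.62695448e-01]
```

The camera would come close to the knob at the end of the push, so I'll lean the tool back 30° so that the tips lead.

Request:
move_arm(plan=[[0,0.8,0,0,0,0,0],[0,0.8,0,0,0,0,0],[0,0.8,0,0,0,0,0],[0,0.8,0,0,0,0,0],[0,0.8,0,0,0,0,0],[0,0.8,0,0,0,0,0],[0,0.2,0,0,0,0,0],[0,0,0,0.15,0.07,0.09,0],[0,0,0,0.15,0,0.09,0],[0,0,0,0,0,0,0]])

```text
t: 5.15
tool_pos: [0.4657, -0.1799, 0.06]
orientation: [-2.353, -1.505, -0.629]
force: [0.1, 0.5, -0.5]
opening: 0.0004
gripper_force: 0.0
```

Run:
```python
from h import *
from plant import *
s=read_state();print(s["t"],s["q"].round(2));rel(s,[-.2,0,.058]);print(P.inv().apply(R.from_rotvec(s["orientation"]).as_matrix().T).round(3))
```

```text
5.15 [-0.83  0.14  1.9   0.49  1.35 -0.57]
press pos mm [-210.8   -0.3   60. ] world tgt [ 0.4699 -0.17    0.058 ]
turn [ 3.000e-03 -4.988e+00  1.400e-02] shift after turn [ 0.43 -0.01  0.08] before turn [ 0.33 -0.01  0.28]
axes [[0.42, 0.907, 0.0], [0.907, -0.42, 0.0], [0.0, 0.0, -1.0]] F press [ 0.5  0.1 -0.5]
[[ 0.867  0.001  0.499]
 [ 0.001 -1.     0.001]
 [ 0.499  0.    -0.867]]
```

Request:
move_arm(plan=[[0,0,0,0.24,0,0.14,0],[0,0,0,0.24,0,0.14,0],[0,0,0,0.24,0,0.14,0],[0,0,0,0.24,0,0.14,0],[0,0,0,0.24,0,0.14,0],[0,0,0,0.24,0,0.14,0],[0,0,0,0.24,0,0.14,0],[0,0,0,0.24,0,0.14,0],[0,0,0,0.24,0,0.14,0],[0,0,0,0.24,0,0.14,0]])

```text
t: 6.15
tool_pos: [0.4943, -0.1188, 0.0594]
orientation: [-2.355, -1.504, -0.629]
force: [-6.5, -8.2, 3.6]
opening: 0.0009
gripper_force: 5.0
```

Run:
```python
from h import *
from plant import *
s=read_state();print(s["t"]);rel(s,[-.124,0,.058])
c=read_camera("scene");cv2.imwrite("pics/s2.png",cv2.resize(c["frame"][140:320,200:440,::-1],None,fx=3,fy=3))
```

```text
6.15
press pos mm [-143.3   -0.6   59.4] world tgt [ 0.5019 -0.101   0.058 ]
turn [ 1.200e-02 -4.973e+00 -2.000e-03] shift after turn [ 0.77 -0.02  0.06] before turn [ 0.64 -0.02  0.43]
axes [[0.42, 0.907, 0.0], [0.907, -0.42, 0.0], [0.0, 0.0, -1.0]] F press [-10.2   2.5   3.6]
```

View pics/s2.png

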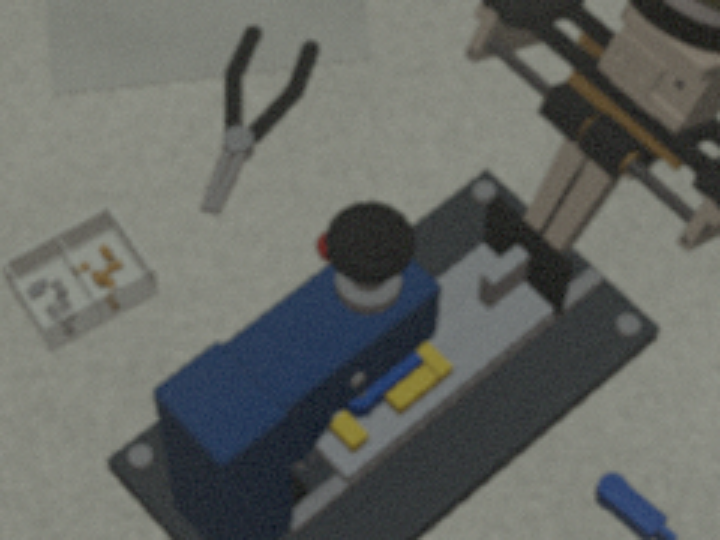

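The crop shows the tips on the plate at (535,240) and the slide moving in, with the finger still in its nest at (385,380). I'll continue toward the rear stop.

Request:
move_arm(plan=[[0,0,0,0.14,0,0.08,0],[0,0,0,0.14,0,0.08,0],[0,0,0,0.14,0,0.08,0],[0,0,0,0.14,0,0.08,0],[0,0,0,0.07,0,0.04,0],[0,0,0,0.03,0,0.02,0],[0,0,0,0.03,0,0.02,0],[0,0,0,0,0,0,0],[0,0,0,0,0,0,0],[0,0,0,0,0,0,0]])

```text
t: 7.2
tool_pos: [0.5027, -0.1007, 0.0594]
orientation: [-2.355, -1.504, -0.629]
force: [-5.3, -7.6, 2.9]
opening: 0.0005
gripper_force: 4.3
```

Run:
```python
from h import *
from plant import *
s=read_state();print(s["t"]);rel(s,[-.124,0,.058])
```

```text
7.2
press pos mm [-123.3   -0.6   59.4] world tgt [ 0.5019 -0.101   0.058 ]
turn [ 1.200e-02 -4.978e+00 -1.000e-03] shift after turn [-0.03 -0.03  0.06] before turn [-0.05 -0.03  0.04]
axes [[0.42, 0.907, 0.0], [0.907, -0.42, 0.0], [0.0, 0.0, -1.0]] F press [-9.2  1.6  2.9]
```

Request:
move_arm(plan=[[0,0,0,0.035,0,0.02,0],[0,0,0,0.035,0,0.02,0],[0,0,0,0.035,0,0.02,0],[0,0,0,0,0,0,0],[0,0,0,0,0,0,0],[0,0,0,0,0,0,0],[0,0,0,0,0,0,0],[0,0,0,0,0,0,0],[0,0,0,0,0,0,0],[0,0,0,0,0,0,0]])

```text
t: 8.2
tool_pos: [0.5033, -0.0998, 0.0594]
orientation: [-2.357, -1.506, -0.626]
force: [-13.8, -17.3, 7.5]
opening: 0.0
gripper_force: 10.6
```

Run:
```python
from h import *
from plant import *
s=read_state();print(s["t"]);rel(s,[-.124,0,.058])
```

```text
8.2
press pos mm [-122.3   -0.8   59.4] world tgt [ 0.5019 -0.101   0.058 ]
turn [ 1.600e-02 -4.947e+00 -2.000e-03] shift after turn [-0.07 -0.03  0.06] before turn [-0.09 -0.03  0.02]
axes [[0.42, 0.907, 0.0], [0.907, -0.42, 0.0], [0.0, 0.0, -1.0]] F press [-21.5   5.3   7.5]
```

The force jumped to about 21 N with almost no movement, so the slide is at the rear stop. Now I'll let go.

Request:
move_arm(plan=[[0,0,0,-0.14,0,-0.08,0],[0,0,0,-0.14,0,-0.08,0],[0,0,0,-0.14,0,-0.08,0],[0,0,0,-0.24,0,-0.14,0],[0,0,0,-0.24,0,-0.14,0],[0,0,0,-0.24,0,-0.14,0],[0,0,0,-0.24,0,-0.14,0],[0,0,0,-0.24,0,-0.14,0],[0,0,0,-0.24,0,-0.14,0],[0,0,0,-0.24,0,-0.14,0]])

```text
t: 9.2
tool_pos: [0.4781, -0.1524, 0.0593]
orientation: [-2.353, -1.502, -0.63]
force: [-0.2, -0.2, 1.0]
opening: 0.0005
gripper_force: 0.0
```

Run:
```python
from h import *
from plant import *
s=read_state();print(s["t"]);rel(s,[-.2,0,.24])
c=read_camera("scene");cv2.imwrite("pics/s3.png",cv2.resize(c["frame"][140:320,200:440,::-1],None,fx=3,fy=3))
W=cloud(c);L=P.inv().apply((W-O).reshape(-1,3)).reshape(W.shape)
e=(L[...,2]>.055)&(L[...,2]<.085)&(L[...,0]<-.08)&(L[...,0]>-.19)&(abs(L[...,1])<.034)&(c["frame"].max(2)<50)
print(e.sum(),np.percentile(L[e],[5,50,95],axis=0))
```

```text
9.2
press pos mm [-1.806e+02 -1.000e-01  5.930e+01] world tgt [ 0.4699 -0.17    0.24  ]
turn [-1.000e-03 -5.001e+00 -3.000e-03] shift after turn [-0.78 -0.   -7.23] before turn [ 2.94 -0.   -6.65]
axes [[0.42, 0.907, 0.0], [0.907, -0.42, 0.0], [0.0, 0.0, -1.0]] F press [-0.2  0.1  1. ]
310 [[-0.13374414 -0.02644639  0.05793947]
 [-0.12917778  0.00542116  0.07467235]
 [-0.12722941  0.03115729  0.08215546]]
```

View pics/s3.png

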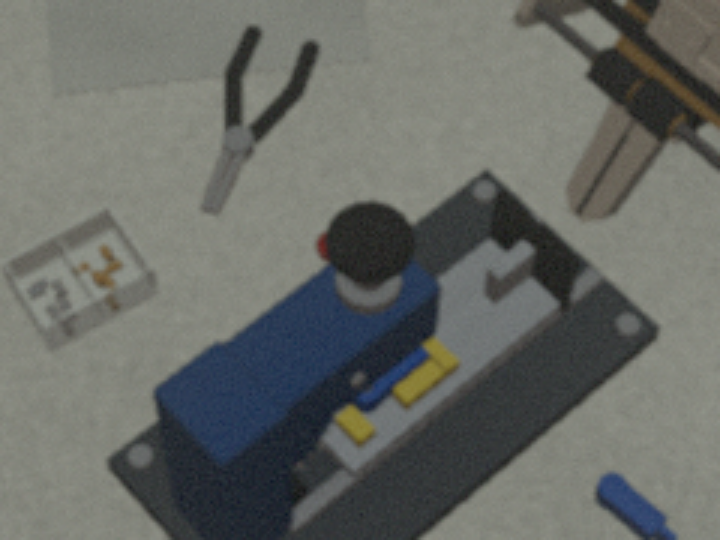

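The slide has latched: the plate's outer face is at x ≈ -0.135 (crop pixel (535,265)) and the fingertips are clear at (590,205). Now I'll rise and straighten the tool.

Request:
move_arm(plan=[[0,0,0,0.37,0,-0.85,0],[0,0,0,0.37,0,-0.85,0],[0,0,0,0.37,0,-0.85,0],[0,0,0,0.37,0,-0.85,0],[0,0,0,0.37,0,-0.85,0],[0,0,0,0.37,0,-0.85,0],[0,0,0,0.37,0,-0.85,0],[0,0,0,0.37,0,-0.85,0],[0,-1,0,0,0,0,0],[0,-1,0,0,0,0,0]])

```text
t: 10.25
tool_pos: [0.4696, -0.1726, 0.2444]
orientation: [-2.489, -1.585, -0.391]
force: [0.0, -0.3, -1.0]
opening: 0.0007
gripper_force: 0.0
```

Request:
move_arm(plan=[[0,-1,0,0,0,0,0],[0,-1,0,0,0,0,0],[0,-1,0,0,0,0,0],[0,0,0,0.8,0,0,0],[0,0,0,0.8,0,0,0],[0,0,0,0.8,0,0,0],[0,0,0,0.8,0,0,0],[0,0,0,0,0,0,0],[0,0,0,0,0,0,0],[0,0,0,0,0,0,0]])

```text
t: 11.25
tool_pos: [0.5029, -0.0991, 0.2435]
orientation: [2.648, 1.69, -0.001]
force: [-1.0, -0.2, -0.2]
opening: 0.0007
gripper_force: 0.0
```

Run:
```python
from h import *
from plant import *
s=read_state();print(s["t"]);rel(s,[0,0,.245])
c=read_camera("wrist");cv2.imwrite("pics/w4.png",c["frame"][:,:,::-1])
W=cloud(c);L=P.inv().apply((W-O).reshape(-1,3)).reshape(W.shape)
e=(L[...,2]>.205)&(L[...,2]<.23)&(np.hypot(L[...,0],L[...,1])<.05)
print(e.sum(),L[e].min(0),L[e].max(0),L[e].mean(0))
```

```text
11.25
press pos mm [-1.219e+02 -2.000e-01  2.435e+02] world tgt [0.554  0.0115 0.245 ]
turn [-0.002  0.003 -0.008] shift after turn [ 4.87 -0.01 -0.06] before turn [ 4.87 -0.01 -0.06]
axes [[0.42, 0.907, 0.0], [0.907, -0.42, 0.0], [0.0, 0.0, -1.0]] F press [-0.6  0.9 -0.2]
6115 [-0.0232323  -0.02248305  0.20509316] [0.00417244 0.02098292 0.21780741] [-0.00827688 -0.0008843   0.21440491]
```

View pics/w4.png

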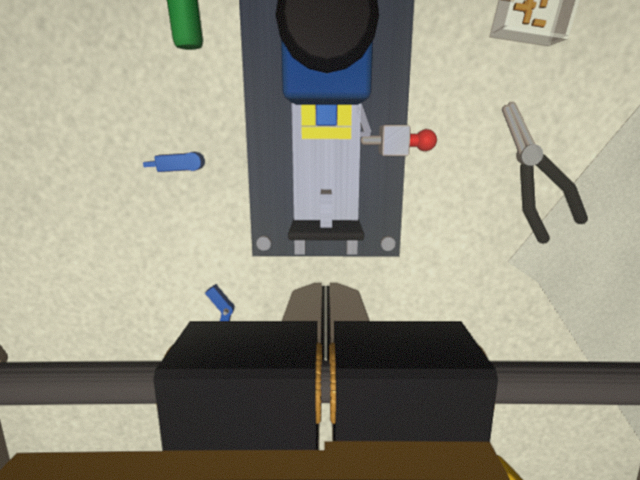

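The wrist view shows the plate at (326,230), still latched, and the knob at (327,20), dead ahead at x ≈ -1 mm, y ≈ -1 mm. I'll move above it.

Request:
move_arm(plan=[[0,0,0,0.6,0,0,0],[0,0,0,0.8,0.03,0,0],[0,0,0,0.8,0,0,0],[0,0,0,0.8,0,0,0],[0,0,0,0.8,0,0,0],[0,0,0,0.7,0,0,0],[0,0,0,0.33,0,0,0],[0,0,0,0,0,0.2,0],[0,0,0,0,0,0.2,0],[0,0,0,0,0,0,0]])

```text
t: 12.3
tool_pos: [0.5539, 0.0101, 0.2322]
orientation: [-2.648, -1.689, 0.003]
force: [1.0, -0.1, -0.1]
opening: 0.0005
gripper_force: 0.0
```

Run:
```python
from h import *
from plant import *
s=read_state();print(s["t"]);rel(s,[-.001,-.001,.205])
```

```text
12.3
press pos mm [ -1.3  -0.5 232.2] world tgt [0.5545 0.0102 0.205 ]
turn [-0.017  0.009 -0.011] shift after turn [0.01 0.02 1.09] before turn [0.01 0.02 1.09]
axes [[0.42, 0.907, 0.0], [0.907, -0.42, 0.0], [0.0, 0.0, -1.0]] F press [ 0.3 -1.  -0.1]
```

Request:
move_arm(plan=[[0,0,0,0,0,0.15,0],[0,0,0,0,0,0.15,0],[0,0,0,0,0,0.15,0],[0,0,0,0,0,0.15,0],[0,0,0,0,0,0.15,0],[0,0,0,0,0,0.15,0],[0,0,0,0,0,0.12,0],[0,0,0,0,0,0.04,0],[0,0,0,0,0,0,0],[0,0,0,0,0,0,0]])

```text
t: 13.3
tool_pos: [0.5548, 0.0102, 0.2081]
orientation: [2.647, 1.69, 0.0]
force: [-4.6, -1.7, 8.7]
opening: 0.0004
gripper_force: 4.2
```

Run:
```python
from h import *
from plant import *
s=read_state();print(s["t"]);rel(s,[-.001,-.001,.205])
```

```text
13.3
press pos mm [ -0.9  -1.2 208.1] world tgt [0.5545 0.0102 0.205 ]
turn [ 0.009  0.003 -0.008] shift after turn [-0.01 -0.01  0.12] before turn [-0.01 -0.01  0.12]
axes [[0.42, 0.907, 0.0], [0.907, -0.42, 0.0], [0.0, 0.0, -1.0]] F press [-3.5  3.4  8.7]
```

Request:
move_arm(plan=[[0,0,0,0,0,0.04,0],[0,0,0,0,0,0.04,0],[0,0,0,0,0,0.04,0],[0,0,0,0,0,0.04,0],[0,0,0,0,0,0.04,0],[0,0,0,0,0,0,0],[0,0,0,0,0,0,0],[0,0,0,0,0,0,0],[0,0,0,0,0,0,0],[0,0,0,0,0,0,0]])

```text
t: 14.3
tool_pos: [0.5548, 0.0102, 0.2051]
orientation: [2.647, 1.689, 0.001]
force: [-10.1, -2.2, 20.0]
opening: 0.0005
gripper_force: 10.1
```

Run:
```python
from h import *
from plant import *
s=read_state();print(s["t"]);rel(s,[-.001,-.001,.205])
```

```text
14.3
press pos mm [ -0.8  -1.3 205.1] world tgt [0.5545 0.0102 0.205 ]
turn [ 0.018  0.001 -0.007] shift after turn [-0.01 -0.01  0.  ] before turn [-0.01 -0.01  0.  ]
axes [[0.42, 0.907, 0.0], [0.907, -0.42, 0.0], [0.0, 0.0, -1.0]] F press [-6.2  8.2 20. ]
```

Request:
move_arm(plan=[[0,0,0,0,0,0.03,0],[0,0,0,0,0,0.03,0],[0,0,0,0,0,0,0],[0,0,0,0,0,0,0],[0,0,0,0,0,0,0],[0,0,0,0,0,0,0],[0,0,0,0,0,0,0],[0,0,0,0,0,0,0],[0,0,0,0,0,0,0],[0,0,0,0,0,0,0]])

```text
t: 15.3
tool_pos: [0.5549, 0.0102, 0.2049]
orientation: [2.646, 1.689, 0.002]
force: [-15.0, -1.1, 28.9]
opening: 0.0002
gripper_force: 14.3
```

It's hard on the stop, with tips at 193.9 mm. Now I'll raise it.

Request:
move_arm(plan=[[0,0,0,0,0,-0.15,0],[0,0,0,0,0,-0.2,0],[0,0,0,0,0,-0.2,0],[0,0,0,0,0,-0.3,0],[0,0,0,0,0,-0.4,0],[0,0,0,0,0,-0.5,0],[0,0,0,0,0,-0.6,0],[0,0,0,-0.8,0,-0.6,0],[0,0,0,-0.8,0,0,0],[0,0,0,-0.8,0,0,0]])

```text
t: 16.3
tool_pos: [0.5297, -0.044, 0.276]
orientation: [2.646, 1.691, 0.002]
force: [0.1, 0.4, -0.4]
opening: 0.0006
gripper_force: 0.0
```

Request:
move_arm(plan=[[0,0,0,-0.8,0,0,0],[0,0,0,-0.8,0,0,0],[0,0,0,-0.8,0,0,0],[0,0,0,-0.8,0,0,0],[0,0,0,-0.8,0,0,0],[0,0,0,0,0,0,0],[0,0,0,0,0,0,0],[0,0,0,0,0,0,0],[0,0,0,0,0,0,0],[0,0,0,0,0,0,0]])

```text
t: 17.3
tool_pos: [0.4876, -0.1338, 0.2743]
orientation: [-2.647, -1.692, -0.0]
force: [-0.9, 0.1, -0.5]
opening: 0.0006
gripper_force: 0.0
```

Run:
```python
from h import *
from plant import *
s=read_state();print(s["t"]);rel(s,[-.2,0,.24])
c=read_camera("scene");cv2.imwrite("pics/s5.png",cv2.resize(c["frame"][140:320,200:440,::-1],None,fx=3,fy=3))
for n in("scene","wrist"):
    c=read_camera(n);W=cloud(c);L=P.inv().apply((W-O).reshape(-1,3)).reshape(W.shape)
    e=(L[...,2]>.18)&(L[...,2]<.23)&(np.hypot(L[...,0],L[...,1])<.03)
    if e.any(): print(n,"knob top",np.percentile(L[e][:,2],95))
    e=(L[...,2]>.055)&(L[...,2]<.085)&(L[...,0]<-.08)&(L[...,0]>-.19)&(abs(L[...,1])<.034)&(c["frame"].max(2)<50)
    if e.any(): print("plate x",np.percentile(L[e][:,0],[5,50,95]))
```

```text
17.3
press pos mm [-159.7   -0.8  274.3] world tgt [ 0.4699 -0.17    0.24  ]
turn [-0.002 -0.001  0.006] shift after turn [-1.61 -0.03  1.37] before turn [-1.61 -0.03  1.37]
axes [[0.42, 0.907, 0.0], [0.907, -0.42, 0.0], [0.0, 0.0, -1.0]] F press [-0.3  0.9 -0.5]
scene knob top 0.21809154991989183
plate x [-0.13318902 -0.12901447 -0.12736665]
plate x [-0.13521075 -0.12941295 -0.12918333]
```

View pics/s5.png

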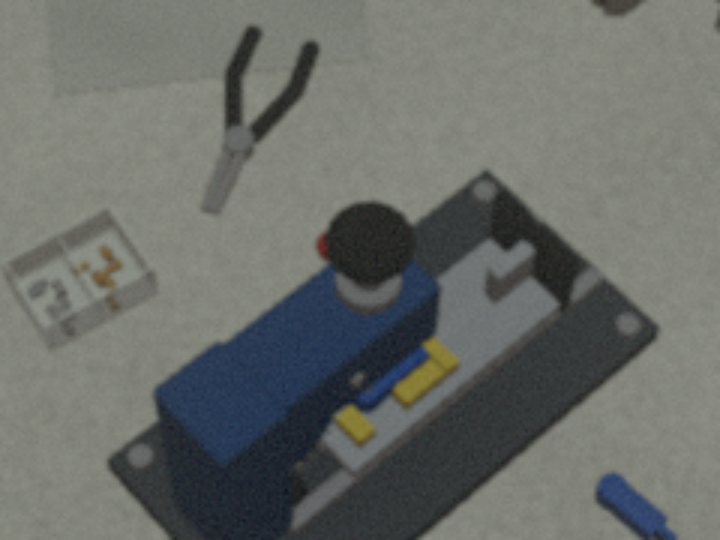

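The crop shows the knob back up at (370,240), its top at about 0.217 m, the slide still latched at (540,260), the finger in its nest at (390,380), and the arm clear.

```bash
python3 -c "
from plant import *
print(close_job())"
```

```text
the job is handed in; nothing more can be done
None
```

The job is handed in. The slide went to its rear stop and latched, the ram bottomed at about 22 mm as it should for a flush pin (pin head not seen directly), and the knob is back up with the arm clear, in 17 s.

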